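Stamp the form on the clipboard

ROBOT

A 7-joint arm with a two-finger parallel gripper is mounted at the origin on the work surface. World frame = base frame: x ahead of the robot, y to its left, z up, the work surface at z = 0. Lengths are in mm, angles in rad, forces in N, time in s.
With the tool pointing down it reaches from about 400 to 875 mm from the base axis. Payload 19.3 kg.
Tool frame: the origin (TCP) lies at the very end of the fingers, on their centre line; the grasp point (between the pads) lies 19 mm behind it (grip_point_offset is the z of the grasp point in the tool frame, in mm); z points along the fingers, y is the line along which they close (so a half turn about z gives the same grasp; the last joint's range is limited). The gripper opens to 85 mm and grips with 20 to 120 N. Pads are 22 mm wide; open, the fingers measure 114 mm over their backs; the gripper's body (76 mm by 85 mm) begins 54 mm behind the grasp point. The pads swing forward as they close: fully open they stand 13 mm farther back than shut.
Start: joints at [1.158, 0.521, -0.036, 1.599, 0.021, 1.021, -0.113], TCP at [210.05, -588.637, 231.291] pointing down, gripper open.
Joint ranges: [-2.91, 2.91], [-0.3, 2.13], [-1.5, 1.42], [0.17, 2.43], [-1.26, 4.41], [0.16, 1.93], [-2.52, 2.52]. Speed limits (rad/s): [1.89, 1.89, 2.39, 2.39, 3.01, 3.01, 3.01].

INTERFACE

Orientations are given as a 3x3 rotation matrix whose columns are the frame's x, y, z axes.
In Python, from workcell import movep, movel, goto_joints, open_gripper, clamp, wait, inverse_kinematics, read_state, camera, PlanningError, finish_job, grip_point_offset gives the robot as it stands. Calls block until the motion is done:
- movep(position, orientation): joint-space move of the TCP to a pose.
- movel(position, frame=None, max_speed=150, guard=None): straight line of the TCP; frame=None keeps the orientation; max_speed is the mean speed in mm/s. With guard (N) it stops when the force on the tool has changed by that much, and returns True; else False.
- goto_joints(angles): joint-space move.
- open_gripper() and clamp(): open the fingers fully, or close them until they stop; the grip force is fixed at half the most.
- wait(seconds).
- inverse_kinematics(position, orientation): joint angles nearest the present ones, or None.
- read_state(): the state.
- camera(name): name is "scene" or "top"; returns a dict with "image" (400x640x3 uint8, blue, green, red), "range_z" (400x640 float32, mm along the optical axis (not along the pixel's ray), 0 where there is no reading), "fx", "fy", "cx", "cy" (pixels), "dist_coeffs" ([k1, k2, p1, p2, k3] as OpenCV has them; the pictures are not rectified), "cam_to_world" (4x4, takes a point from camera to world coordinates). Camera axes: x right, y up, looking along -z (the intrinsics and any distortion apply to the point x, -y, -z); pixel columns grow to the right and rows downward; lengths in mm; the calibration is good to about 2 mm. A picture is of the moment at which its call begins.
A pose or a line that the arm cannot do raises PlanningError and nothing moves.
- finish_job(): hands the job in; it is judged then, once.
The state is a dict: "time": time; "qpos": joint angles; "qvel": joint speeds; "joint_efforts": joint torques, N m; "eef_pos": TCP position; "tool_rot": TCP orientation; "ft_force": force on the tool from outside, world axes, zero at the start; "torque": the same for the moment, N m; "finger_gap": finger opening in mm; "gripper_force": force on a finger pad.
Only numpy, scipy, OpenCV 4.12 (cv2) and the standard library are available. Lean on these libraries where they do the work, as an engineer would, in place of code of your own. Each camera call takes 0.05 s, during which the arm holds its last target. There are 200 camera calls.

TASK

Take the blue office stamp from its tray, stand it square and centred in the red box of the form, right way up (its yellow-marked front edge towards the bottom of the sheet), and press the cap down through the soft first stop to the firm second stop without leaning on it any harder. Hold it there a moment, let the cap come all the way back up, lift the stamp straight off and set it gently back upright in its bay of the tray, let go. Do not print anywhere else, and leave the mug, bottle, phone and glasses case alone.

Things in the scene. Friction and masses are not known exactly. Their poses are not given: they have to be found in the camera images.
- cap (a point): Centre of the blue cap (the plunger) of the pre-inked hand stamp, where to hold it. Cap 34 mm (x) by 58 mm (y), upright sides from 40 to 86 mm above the underside of the foot; this point is 64 mm above that underside while the cap is up, and goes down with the cap. x runs from the stamp's front to its back, y along its length, z up.
- cap_top (a point): Centre of the cap's flat top, 88 mm above the foot's underside. Pressed: moves from 3 N, sinks on a soft spring (0.15 N/mm) to the first stop, the die on the paper, 11 to 19 mm down by an unseen depth setting; stays till 8 N, then sinks 5 mm on a stiff spring to the rigid second stop, at 15.5 N. Printing needs 14 N held for 0.3 s; over 25 N on the form cracks the stamp. Springs raise the cap.
- foot (a point): Centre of the underside of the stamp's clear foot, 40 mm (x) by 66 mm (y), 8 mm high, on the frame under the cap; does not move with the cap. A narrower black column stands on it inside the cap. Same axes as the cap. Whole stamp 88 mm tall, about 0.15 kg.
- foot_front (a point): Middle of the front (-x) face of the stamp's foot, 20 mm from the foot's centre and 4 mm above its underside; a yellow bar on top of the foot marks this edge.
- clipboard: Clipboard, fixed: brown board 235 (x) by 160 (y) by 4 mm, origin at the centre of its underside, x towards the steel clip (top of the sheet), z up. On it a pad of white forms, 205 by 146 mm; its top is 7 to 16 mm above the desk, depending on the sheets left, and is not measured. The clip rises up to 15 mm over the paper, over 100 mm from the box's centre.
- box (a point): The point on the board (4 mm above the desk, under the pad) straight below the centre of the form's red box outline, 34 mm (x) by 62 mm (y). Same axes as the clipboard: -x is the bottom of the sheet; the stamp stands right way up and square when its x axis points along this one.
- bay (a point): Centre of the floor (4 mm above the desk) of the stamp's bay in the grey desk tray. The bay is 82 mm (x) by 100 mm (y) inside, walls 18 mm high above its floor; a second bay with small stationery lies on its +y side. The stamp starts standing in this bay, roughly square to it, its front to -x; z up.
- tray: Grey desk tray, fixed, 90 mm (x) by 176 mm (y) by 22 mm, origin at the centre of its underside.
- mug: Yellow mug, 78 mm across, 85 mm tall, loose; origin at the centre of its underside. Leave alone.
- bottle: Clear water bottle, 66 mm across, 210 mm tall, loose; origin at the centre of its underside. Leave alone.
- phone: Black phone lying flat, 155 x 75 x 9 mm, loose; origin at the centre of its underside. Leave alone.
- glasses_case: Brown glasses case, 160 x 62 x 36 mm, loose; origin at the centre of its underside. Leave alone.
Mind the look-alikes: they are no part of the job. Several things look just like the part that bears cap: the one meant starts farthest to the robot's left.

How it is judged:
By the outcome, as a careful person would: the job done as asked, in the order asked, and still so for the second after the job is handed in, with the robot touching nothing.
It also fails if it takes over 67 s, if anything falls off the work surface, if the arm or the gripper's body presses on something with over 40 N, if the wrist force passes 120 N, or if a joint passes its speed limit or range.

## Working session

There is one attempt and no reset: what is moved stays moved. The work goes in short steps, each a Python script; the robot and the scene stay as the last script left them, time stands still between calls to the robot, and variables do not carry over. Pictures are saved under pics/ and viewed, at most 10 in all, crops included, and the job is handed in when it is done.

```bash
mkdir -p pics; ls; python3 - <<'E'
from workcell import *
import cv2,numpy as np,pickle
print(grip_point_offset, read_state())
for n in ("scene","top"):
    c=camera(n); cv2.imwrite(f"pics/{n}0.png",c["image"]); pickle.dump(c,open(f"{n}0.pkl","wb"))
    print(n,c["fx"],c["fy"],c["cx"],c["cy"],c["dist_coeffs"],np.round(c["cam_to_world"],3).tolist())
E
```

```text
pics
-18.700000000000003 {'time': 0.0, 'qpos': array([ 1.15784271,  0.52205093, -0.03629594,  1.60001112,  0.02123616,
        1.02109715, -0.11282725]), 'qvel': array([ 0.00070677, -0.00070673, -0.00197727,  0.00037451,  0.00087309,
       -0.00193086,  0.00236789]), 'joint_efforts': array([ 1.43435277e-04, -9.27100968e+01,  1.97956681e+00, -3.69936025e+01,
        1.77951925e-02,  8.21324968e-03, -8.35857190e-05]), 'eef_pos': array([ 209.87359777, -588.34463343,  230.70197728]), 'tool_rot': array([[ 9.41848068e-01,  3.36038612e-01, -5.17770400e-04],
       [ 3.36038986e-01, -9.41847479e-01,  1.06169272e-03],
       [-1.30890995e-04, -1.17394428e-03, -9.99999302e-01]]), 'ft_force': array([ 0.76112931, -0.57236111,  0.2372269 ]), 'torque': array([-0.09255334, -0.02649157,  0.00940226]), 'gripper_force': 0.0, 'finger_gap': 85.22848009615755}
scene 365.66443637404836 365.66443637404836 320.7437463873038 203.3541070005764 [0.00406153 0.         0.         0.         0.        ] [[0.344, -0.498, 0.796, 1400.239], [0.939, 0.204, -0.278, -278.209], [-0.024, 0.843, 0.538, 614.183], [0.0, 0.0, 0.0, 1.0]]
top 489.0162853843779 489.0162853843779 325.76635644212035 201.41290158139503 [-0.05711379  0.          0.          0.          0.        ] [[-0.018, 0.992, -0.126, 437.354], [-1.0, -0.017, 0.011, -13.033], [0.009, 0.126, 0.992, 1613.388], [0.0, 0.0, 0.0, 1.0]]
```

View pics/scene0.png

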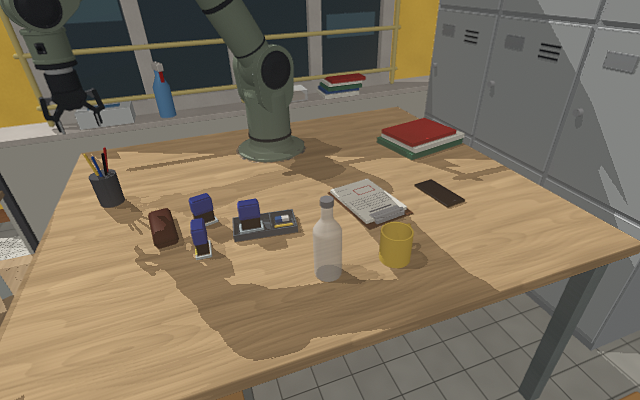

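View pics/top0.png

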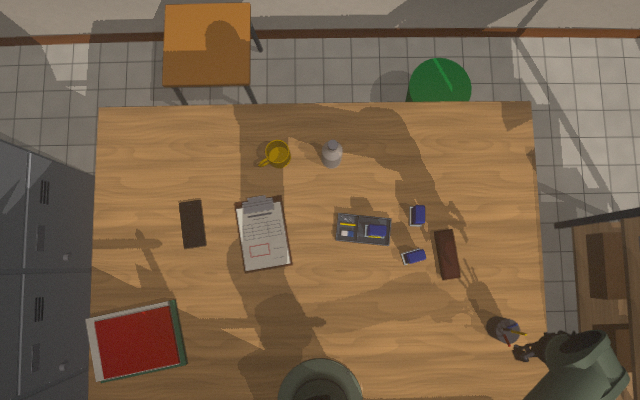

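Scene view: three blue stamps, at (249,212) in the tray, (202,209) and (200,238). Top view: the same three at (375,230) in the tray, (418,215) and (413,257). Robot left (+y) is image left in the top view, so the one at (375,230) in the tray is meant. The form's red box is at about (260,250) in the top view.

```bash
cat > h.py <<'E'
import numpy as np,cv2,pickle
def ray(c,uv):
    K=np.array([[c["fx"],0,c["cx"]],[0,c["fy"],c["cy"]],[0,0,1.]])
    n=cv2.undistortPoints(np.array(uv,float).reshape(-1,1,2),K,np.array(c["dist_coeffs"],float)).reshape(-1,2)
    M=np.array(c["cam_to_world"]); d=np.c_[n[:,0],-n[:,1],-np.ones(len(n))]@M[:3,:3].T
    return M[:3,3],d
def onplane(c,uv,z):
    o,d=ray(c,uv); return o+d*((z-o[2])/d[:,2])[:,None]
def cloud(c):
    h,w=c["range_z"].shape; v,u=np.mgrid[:h,:w]
    o,d=ray(c,np.c_[u.ravel(),v.ravel()]); return (o+d*c["range_z"].reshape(-1,1)).reshape(h,w,3)
def blue(im): 
    h=cv2.cvtColor(im,cv2.COLOR_BGR2HSV); return cv2.inRange(h,(112,110,40),(130,255,255))
def red(im):
    a=im.astype(int); return ((a[...,2]-np.maximum(a[...,1],a[...,0]))>25).astype(np.uint8)*255
def rect(pts):
    (c,s,a)=cv2.minAreaRect(pts[:,:2].astype(np.float32)); a=a if s[0]<s[1] else a-90  # angle of short side
    return np.round(c,1),np.round(sorted(s),1),round(((a+90)%180)-90,1)
E
python3 - <<'E'
from h import *
t=pickle.load(open("top0.pkl","rb")); s=pickle.load(open("scene0.pkl","rb"))
for c,n,rb,rr in((t,"top",(330,400,205,250),(240,285,235,265)),(s,"scene",(225,305,190,245),(340,385,180,200))):
    P=cloud(c)
    for nm,f,r in(("blue",blue,rb),("red",red,rr)):
        m=f(c["image"])[r[2]:r[3],r[0]:r[1]]; v,u=np.nonzero(m); uv=np.c_[u+r[0],v+r[2]]
        p=P[uv[:,1],uv[:,0]]; 
        print(n,nm,len(uv),"z",np.percentile(p[:,2],[5,25,50,75,95]).round(1),"med",np.median(p,0).round(1))
        zz=92 if nm=="blue" else 11
        print("  plane",zz,rect(onplane(c,uv,zz)))
    # pad & desk heights
a=t["image"][195:275,230:400]; b=s["image"][175:250,225:410]
cv2.imwrite("pics/c1.png",np.vstack([cv2.resize(a,(748,352),interpolation=cv2.INTER_CUBIC),cv2.resize(b,(748,303),interpolation=cv2.INTER_CUBIC)])[:600])
P=cloud(t)
for nm,uv in(("pad",(262,232)),("pad2",(280,255)),("desk",(310,280)),("cap",(375,230)),("phone",(192,225))): print(nm,P[uv[1]-1:uv[1]+2,uv[0]-1:uv[0]+2].reshape(-1,3).mean(0).round(1))
P=cloud(s)
for nm,uv in(("pad",(362,205)),("desk",(320,190)),("phone",(440,192))): print("s",nm,P[uv[1]-1:uv[1]+2,uv[0]-1:uv[0]+2].reshape(-1,3).mean(0).round(1))
E
```

```text
top blue 126 z [14.6 88.  90.4 93.4 97.1] med [ 535.2 -188.7   90.4]
  plane 92 (array([ 538.4, -157.1]), array([ 31.2, 112.6]), -1.0)
top red 105 z [-1.8  7.  15.  17.6 22. ] med [472.8 208.8  15. ]
  plane 11 (array([473.8, 205.4]), array([58.5, 98.9]), 5.6)
scene blue 118 z [74.5 87.9 89.8 90.7 91.7] med [ 545.7 -190.7   89.8]
  plane 92 (array([ 600. , -182.4]), array([ 69.1, 146.4]), -70.8)
scene red 57 z [-2.8 11.8 12.8 13.6 15. ] med [471.9 186.5  12.8]
  plane 11 (array([446.1, 196. ]), array([ 93.9, 108.8]), -78.3)
pad [542.8 179.1  16.2]
pad2 [467.1 120.9  14.8]
desk [384.5  24.9   0.6]
cap [ 538.1 -182.2   90.5]
phone [569.9 410.4  10.8]
s pad [567.4 143.8  13.9]
s desk [409.2  66.1  -2.2]
s phone [582.9 411.1   7.3]
```

View pics/c1.png

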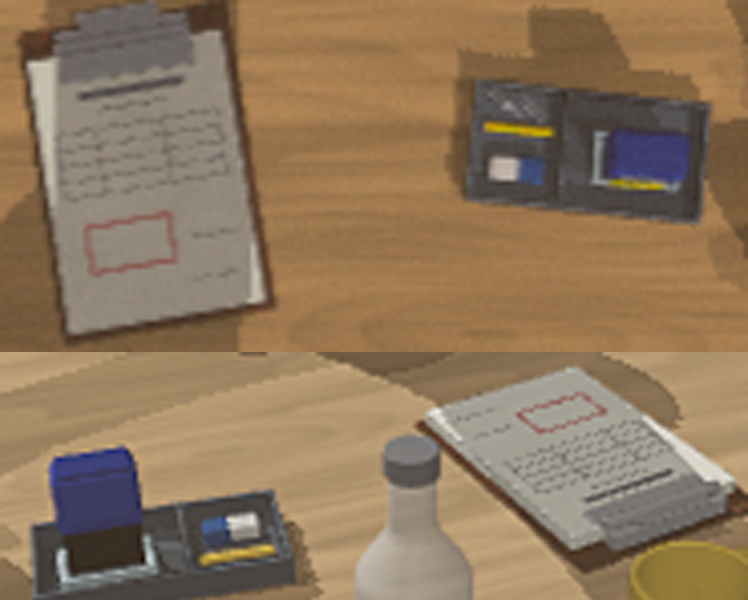

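The crop confirms the choice. The stamp in the tray's right bay has its yellow bar at the bottom (-x), and the red box outline sits low on the form at top-view pixel (260,250). Next I refine the positions.

```bash
cat >> h.py <<'E'
def comp(m,seed,r):
    "pixels of the biggest connected blob of mask m inside the window around seed"
    w=np.zeros_like(m); u,v=seed; w[v-r:v+r+1,u-r:u+r+1]=m[v-r:v+r+1,u-r:u+r+1]
    n,l,st,_=cv2.connectedComponentsWithStats(w,connectivity=8); k=1+np.argmax(st[1:,4]); return (l==k).astype(np.uint8)*255
def fill(m):
    c,_=cv2.findContours(m,cv2.RETR_EXTERNAL,cv2.CHAIN_APPROX_NONE); c=max(c,key=cv2.contourArea); o=np.zeros_like(m); cv2.drawContours(o,[c],-1,255,-1); return o
def uvs(m): v,u=np.nonzero(m); return np.c_[u,v].astype(float)
def tri(c1,p1,c2,p2):
    o1,d1=ray(c1,[p1]);o2,d2=ray(c2,[p2]); A=np.c_[d1[0],-d2[0]]; k=np.linalg.lstsq(A,o2-o1,rcond=None)[0]
    a=o1+k[0]*d1[0];b=o2+k[1]*d2[0]; return (a+b)/2,np.linalg.norm(a-b)
E
python3 - <<'E'
from h import *
t=pickle.load(open("top0.pkl","rb")); s=pickle.load(open("scene0.pkl","rb"))
R={}
for n,c,seed,r in(("top",t,(260,251),18),("scene",s,(362,191),16)):
    m=red(c["image"]); m=cv2.morphologyEx(m,cv2.MORPH_CLOSE,np.ones((3,3))); m=fill(comp(m,seed,r)); uv=uvs(m)
    hull=cv2.convexHull(uv.astype(np.float32))[:,0]; M=cv2.moments(hull); R[n]=(M["m10"]/M["m00"],M["m01"]/M["m00"])
    print(n,"red",np.round(R[n],1),rect(onplane(c,uv,14)), onplane(c,[R[n]],14).round(1))
print("tri red",tri(t,R["top"],s,R["scene"]))
for n,c,seed,r in(("top",t,(375,230),14),("scene",s,(249,211),18)):
    m=comp(blue(c["image"]),seed,r); P=cloud(c)
    if n=="scene":
        m[(P[...,2]<86)]=0
    p=P[m>0]; p=p[p[:,2]>80]
    print(n,"cap",len(p),p.mean(0).round(1),rect(onplane(c,uvs(m),92)),"depthrect",rect(p), (p.min(0)).round(),(p.max(0)).round())
# tray & board orientation (dark masks in top view)
hs=cv2.cvtColor(t["image"],cv2.COLOR_BGR2HSV)
gray=((hs[...,1]<90)&(hs[...,2]<110)).astype(np.uint8)*255
w=np.zeros_like(gray); w[208:250,330:396]=gray[208:250,330:396]; m=fill(cv2.morphologyEx(w,cv2.MORPH_CLOSE,np.ones((5,5)))); print("tray",rect(onplane(t,uvs(m),22)))
pap=((hs[...,1]<70)&(hs[...,2]>110)).astype(np.uint8)*255
m=fill(cv2.morphologyEx(comp(pap,(262,235),45),cv2.MORPH_CLOSE,np.ones((5,5)))); print("paper",rect(onplane(t,uvs(m),14)))
P=cloud(t); p=P[m>0]; print("pad z top",np.median(p[:,2]))
Ps=cloud(s); q=Ps.reshape(-1,3); i=(abs(q[:,0]-510)<50)&(abs(q[:,1]-185)<40); print("pad z scene",np.median(q[i,2]),"desk",np.median(q[(abs(q[:,0]-500)<60)&(abs(q[:,1]-20)<30),2]),"desk top",np.median(P.reshape(-1,3)[(abs(P.reshape(-1,3)[:,0]-500)<60)&(abs(P.reshape(-1,3)[:,1]-20)<30),2]))
E
```

```text
top red [259. 250.] (array([484.7, 189.6]), array([38. , 65.8]), 8.5) [[484.6 189.2  14. ]]
scene red [363.2 189.6] (array([486. , 187.1]), array([37.8, 66.2]), 9.7) [[486.4 186.9  14. ]]
tri red (array([484.3629351 , 188.73146137,  12.57626304]), np.float64(1.4929573514066523))
top cap 114 [ 535.9 -189.5  104.5] (array([ 537.5, -188.9]), array([28.7, 49.7]), -5.1) depthrect (array([ 503.5, -108.5]), array([ 46.2, 227.7]), 23.3) [ 437. -214.   82.] [ 554.  -13. 1613.]
scene cap 94 [ 542.8 -190.7   90. ] (array([ 548.9, -190.3]), array([31.2, 52.1]), -3.9) depthrect (array([ 544.4, -189.3]), array([29.6, 50.8]), -10.3) [ 526. -217.   87.] [ 556. -163.   93.]
tray (array([ 546.4, -151.6]), array([ 91.3, 176.8]), -7.4)
paper (array([531.5, 177.1]), array([148.5, 205.4]), -81.1)
pad z top 15.590954274985961
pad z scene 12.882188345785949 desk -2.452832337401219 desk top 0.20903722880495934
```

```bash
cat >> h.py <<'E'
def rot(yaw):
    c,s=np.cos(np.radians(yaw)),np.sin(np.radians(yaw)); return np.array([[c,s,0],[s,-c,0],[0,0,-1.]])
E
python3 - <<'E'
from h import *
from workcell import *
S=np.array([541.5,-190.]); Y=-7
for y in (90,-90):
    print(y,[None if q is None else np.round(q,2) for q in (inverse_kinematics([*S,120],rot(Y+y)),inverse_kinematics([*S,49],rot(Y+y)),inverse_kinematics([485,188,120],rot(9+y)),inverse_kinematics([485,188,34],rot(9+y)))])
movep([*S,120],rot(Y)); print(read_state()["time"],read_state()["eef_pos"])
movel([*S,51],max_speed=80,guard=8); clamp(); s=read_state(); print("y grip",s["time"],s["finger_gap"],s["eef_pos"],s["ft_force"],s["gripper_force"])
c=camera("scene"); cv2.imwrite("pics/g1.png",cv2.resize(c["image"][110:270,160:340],(720,580) ))
E
```

```text
90 [array([ 0.52,  0.61, -0.4 ,  1.82,  0.32,  0.78, -0.17]), array([ 0.48,  0.71, -0.35,  1.85,  0.38,  0.64, -0.22]), array([ 0.15,  0.66, -0.88,  1.94,  0.67,  0.86, -0.93]), array([-0.12,  0.71, -0.5 ,  1.99,  0.59,  0.59, -0.86])]
-90 [array([-0.2 ,  0.69,  0.65,  1.86, -0.57,  0.79, -2.51]), array([-0.1 ,  0.77,  0.49,  1.88, -0.58,  0.64, -2.51]), array([-1.21,  0.9 ,  1.16,  2.01, -1.02,  0.99, -2.5 ]), array([-1.04,  0.88,  0.82,  2.04, -1.03,  0.71, -2.52])]
2.0167 [ 541.27286594 -191.07696363  120.15228954]
y grip 3.4 57.29873261643069 [ 541.73125231 -190.08167817   51.31097353] [-0.19086941 -0.37331338  3.03777523] 66.67617917060852
```

View pics/g1.png

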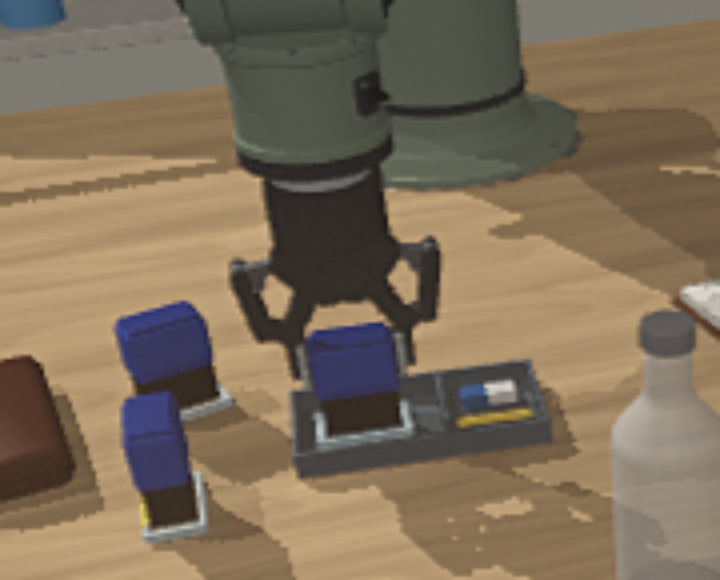

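The fingers hold the tray's stamp along its length at about (355,370). Its y position and yaw are now set, so I regrip across x and lift.

```bash
python3 - <<'E'
from h import *
from workcell import *
S=np.array([541.6,-190.]); Y=-7
open_gripper(); movel([*S,122],max_speed=120)
movep([*S,122],rot(Y+90)); s=read_state(); print(s["time"],s["eef_pos"])
movel([*S,51],max_speed=90,guard=8); clamp(); wait(.2); s=read_state(); print("x grip",s["time"],s["finger_gap"],s["eef_pos"],s["ft_force"],s["gripper_force"])
movel([*S,130],max_speed=100); wait(.3); s=read_state(); print("up",s["time"],s["finger_gap"],s["eef_pos"],s["ft_force"])
B=np.array([485.,188.5])
movep([*B,130],rot(9+90)); wait(.3); s=read_state(); print("box",s["time"],s["eef_pos"],s["tool_rot"].round(3).tolist(),s["ft_force"])
for n in("scene","top"):
    c=camera(n); pickle.dump(c,open(n+"1.pkl","wb"))
t,q=[pickle.load(open(n+"1.pkl","rb")) for n in("top","scene")]
cv2.imwrite("pics/h1.png",np.hstack([cv2.resize(q["image"][90:230,300:430],(390,420)),cv2.resize(t["image"][200:290,220:310],(400,420))]))
E
```

```text
5.8083 [ 541.39115095 -189.90475681  121.58364955]
x grip 7.475 33.42208296215409 [ 541.63587463 -190.10183843   51.07473018] [ 0.21117089 -1.19286858  2.07901736] 63.2624351978302
up 8.7167 33.53980586701586 [ 541.49101035 -189.91928252  129.6667918 ] [-0.46131782 -0.1932208  -1.85803862]
box 10.4417 [485.2494185  188.00817303 129.98530489] [[-0.156, 0.988, 0.0], [0.988, 0.156, -0.0], [-0.0, 0.0, -1.0]] [ 0.59463291 -0.36871471 -2.0257474 ]
```

View pics/h1.png

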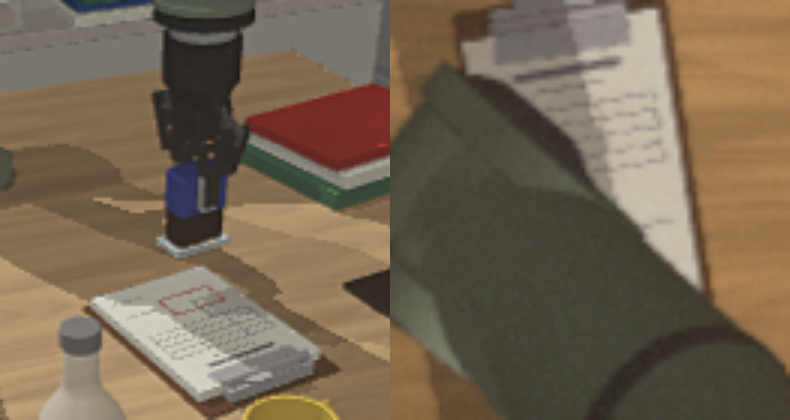

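The stamp hangs upright over the red box (scene crop (190,300)), and the arm hides it in the top view. I check the scene camera's bias with the known foot position, using the extents of the foot outline.

```bash
python3 - <<'E'
from h import *
q=pickle.load(open("scene1.pkl","rb")); im=q["image"]
K=np.array([[q["fx"],0,q["cx"]],[0,q["fy"],q["cy"]],[0,0,1.]]); M=np.linalg.inv(q["cam_to_world"])
def proj(p):
    c=p@M[:3,:3].T+M[:3,3]; c=c*[1,-1,-1]; return cv2.projectPoints(c,np.zeros(3),np.zeros(3),K,np.array(q["dist_coeffs"],float))[0][:,0]
a=np.radians(9); Rz=np.array([[np.cos(a),-np.sin(a)],[np.sin(a),np.cos(a)]])
def corners(z): return np.array([[*(Rz@[x,y]+[485.25,188.0]),z] for x,y in((-20,-33),(20,-33),(20,33),(-20,33))])
print("bottom",proj(corners(83)).round(1).tolist()); print("top",proj(corners(91)).round(1).tolist())
r=(158,180,345,382)
hs=cv2.cvtColor(im,cv2.COLOR_BGR2HSV)[r[0]:r[1],r[2]:r[3]]
m=np.zeros(im.shape[:2],np.uint8); m[r[0]:r[1],r[2]:r[3]]=((hs[...,1]<75)&(hs[...,2]>110)).astype(np.uint8)*255
n,l,st,_=cv2.connectedComponentsWithStats(m); k=1+np.argmax(st[1:,4]); u=uvs(l==k); print(st[k])
print("left",u[u[:,0].argmin()],"right",u[u[:,0].argmax()],"bottom",u[u[:,1].argmax()],"top",u[u[:,1].argmin()])
vis=cv2.resize(im[150:185,340:385],None,fx=12,fy=12,interpolation=cv2.INTER_NEAREST)
for z,col in((83,(0,255,0)),(91,(0,255,255))): cv2.polylines(vis,[np.int32((proj(corners(z))-[340,150]+.5)*12)],True,col,1)
cv2.imwrite("pics/f1.png",vis)
E
```

```text
bottom [[351.9, 170.4], [359.1, 175.6], [376.7, 170.3], [369.2, 165.4]]
top [[351.9, 168.1], [359.2, 173.2], [376.8, 168.0], [369.3, 163.1]]
[352 167  25   9  81]
left [352. 169.] right [376. 169.] bottom [358. 175.] top [374. 167.]
```

View pics/f1.png

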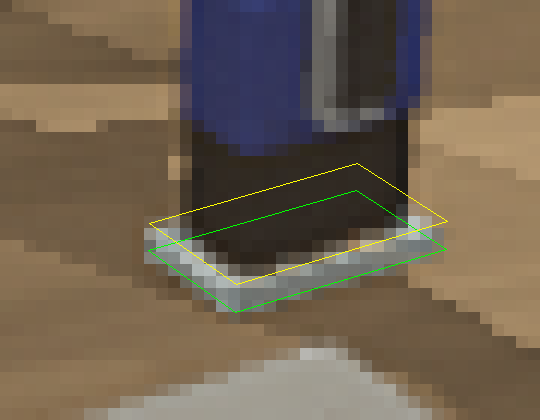

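The predicted foot outline fits the picture to about half a pixel, so the box is at about (485.6, 188.5). Lower, then press under guard.

```bash
python3 - <<'E'
from h import *
from workcell import *
B=[485.6,188.5]; R=rot(99)
movel([*B,75],frame=R,max_speed=80); wait(.5)
fz=lambda n=5: np.mean([(wait(.02),read_state()["ft_force"][2])[1] for _ in range(n)])
f0=fz(); print("air",f0,read_state()["eef_pos"])
g=movel([*B,52],max_speed=10,guard=3); s=read_state(); zc=s["eef_pos"][2]; print("contact",g,s["time"],s["eef_pos"],fz()-f0, read_state()["torque"])
g=movel([*B,zc-23],max_speed=12,guard=7); s=read_state(); print("stiff?",g,s["time"],s["eef_pos"],fz()-f0,"down",zc-s["eef_pos"][2])
E
```

```text
air -1.3535504561549998 [485.62662125 188.49964879  75.04174091]
contact True 13.3 [485.54259353 188.48176635  61.53193128] 3.942195527416053 [ 0.0929408  -0.49200876 -0.02823736]
stiff? True 14.475 [485.47345103 188.49041431  49.02006627] 11.554975738896033 down 12.511865007186785
```

```bash
python3 - <<'E'
from h import *
from workcell import *
B=[485.6,188.5]; f0=-1.35
fz=lambda n=5: np.mean([(wait(.02),read_state()["ft_force"][2])[1] for _ in range(n)])-f0
z=49.0; f=fz(); p=[]
for i in range(30):
    z-=.3 if f<14.5 else .15
    movel([*B,z],max_speed=5,guard=4); f=fz(); p.append((round(z,2),round(float(read_state()["eef_pos"][2]),2),round(float(f),1)))
    if f>17.8: break
print(p); wait(.6); print("held",fz(),read_state()["time"],read_state()["eef_pos"],read_state()["finger_gap"])
E
```

```text
[(48.7, 48.78, 12.1), (48.4, 48.52, 12.7), (48.1, 48.21, 13.3), (47.8, 47.93, 13.8), (47.5, 47.66, 13.8), (47.2, 47.38, 14.1), (46.9, 47.06, 14.8), (46.75, 46.96, 15.2), (46.6, 46.8, 15.2), (46.45, 46.63, 15.5), (46.3, 46.52, 15.7), (46.15, 46.37, 15.4), (46.0, 46.23, 16.1), (45.85, 46.1, 16.0), (45.7, 45.95, 16.8), (45.55, 45.95, 20.1)]
held 19.839295625473916 20.6917 [485.43257872 188.46229533  45.90867969] 33.38125803106631
```

Second stop reached: the force jumped to 19.8 N on the form, under 25 N, and was held over 0.6 s. Release and lift straight up.

```bash
python3 - <<'E'
from h import *
from workcell import *
B=[485.6,188.5]; T=[542.,-187.]
movel([*B,60.5],max_speed=15); wait(.4); s=read_state(); print("up",s["ft_force"],s["eef_pos"])
movel([*B,70],max_speed=12); wait(.2); movel([*B,135],max_speed=100); s=read_state(); print(s["time"],s["ft_force"])
movep([*T,130],rot(83)); wait(.2)
c=camera("top"); q=camera("scene")
cv2.imwrite("pics/p1.png",np.hstack([cv2.resize(c["image"][195:280,225:305],(390,420),interpolation=cv2.INTER_CUBIC),cv2.resize(q["image"][90:250,190:310],(390,420),interpolation=cv2.INTER_CUBIC)]))
s=read_state(); print(s["time"],s["eef_pos"],s["ft_force"],s["finger_gap"])
E
```

```text
up [-0.22945761 -0.31862119  2.52272178] [485.50483677 188.43756634  60.45228714]
24.1833 [ 0.33226104 -0.31754477 -1.97546616]
25.9 [ 542.15912091 -186.38326221  130.03399083] [-0.11249022  0.13784207 -2.7234575 ] 33.071514240213624
```

View pics/p1.png

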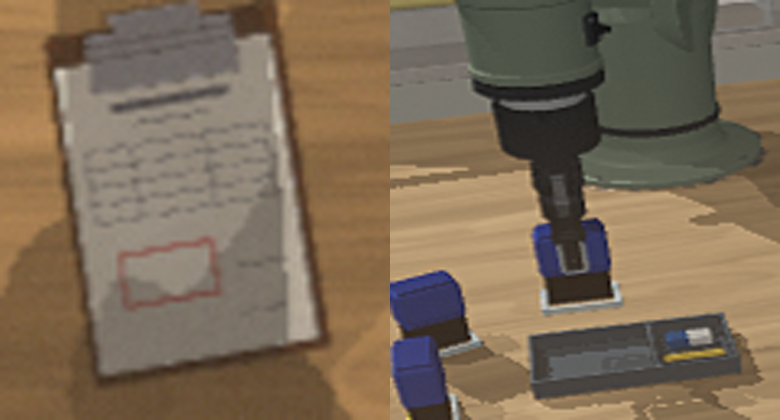

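The form shows only the red box and shadow; a print may well not be rendered. The force and travel readings confirm a full press. The stamp hangs above the empty bay, so I set it down.

```bash
python3 - <<'E'
from h import *
from workcell import *
T=[542.,-187.]
movel([*T,58],frame=rot(82.8),max_speed=70); wait(.3)
g=movel([*T,49.5],max_speed=6,guard=2.2); wait(.2); s=read_state(); print(g,s["time"],s["eef_pos"],s["ft_force"])
open_gripper(); wait(.3); movel([*T,150],max_speed=90)
movep([450,-60,260],rot(83)); wait(.5); s=read_state(); print(s["time"],s["finger_gap"])
q=camera("scene");c=camera("top")
cv2.imwrite("pics/e1.png",np.hstack([cv2.resize(c["image"][195:285,325:425],(390,420),interpolation=cv2.INTER_CUBIC),cv2.resize(q["image"][150:270,180:310],(390,420),interpolation=cv2.INTER_CUBIC)]))
E
```

```text
True 28.6417 [ 541.87266025 -186.98092152   50.62681464] [ 1.99636982 -1.32719357  1.52302389]
32.05 85.40939532730846
```

View pics/e1.png

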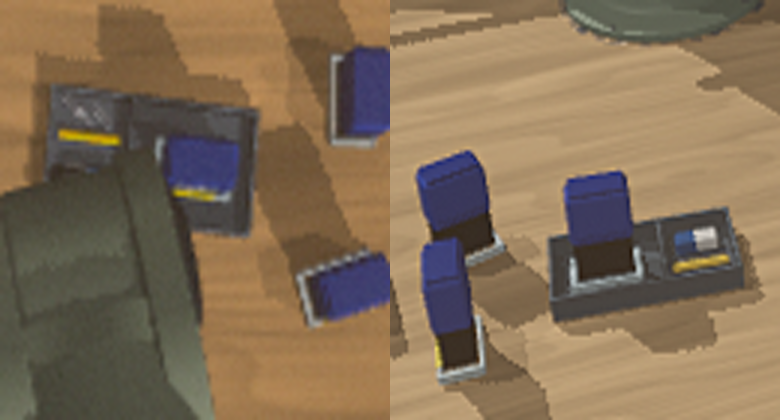

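The stamp stands upright in its bay, at about (205,165) in the left half and (605,225) in the right half. Its cap is up, its yellow mark faces the front, and the gripper is clear.

```bash
python3 -c "
from workcell import *
print(finish_job())"
```

```text
the job is handed in; nothing more can be done
None
```

I pressed the stamp once in the red box to its second stop, about 20 N on the form (limit 25 N), then set it back upright in its bay and handed the job in at about 32 s; the pictures show no visible print, so the force and travel readings are the only evidence that it printed.

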